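# Load washed stem cups mouth down into the bench dryer and lock its sliding guard

### The arm

A 7-joint arm with a two-finger parallel gripper is mounted at the origin on the work surface; the furniture and walls round the work are solid. World frame = base frame: x ahead of the robot, y to its left, z up, the work surface at z = 0. Lengths are in m, angles in rad, forces in N, time in s.
With the tool pointing down it reaches from about 0.425 to 0.825 m from the base axis. Payload 3.6 kg.
Tool frame: the origin (TCP) lies where the fingers leave the gripper's body, on its centre line; the fingertips stand 73 mm ahead of it and the grasp point (between the pads) lies 54 mm ahead of it; z points along the fingers, y is the line along which they close (so a half turn about z gives the same grasp; the last joint's range is limited). The gripper opens to 85 mm and grips with 20 to 120 N. Pads are 22 mm wide; open, the fingers measure 114 mm over their backs; the gripper's body (76 mm by 85 mm) begins 54 mm behind the grasp point. The pads swing forward as they close: fully open they stand 13 mm farther back than shut.
Start: joints at [-1.185, 0.615, -0.013, 1.423, 0.008, 1.103, -0.04], TCP at [0.261, 0.595, 0.304] pointing down, gripper open.
Joint ranges: [-3.12, 3.12], [-0.3, 2.06], [-1.34, 1.32], [0.26, 2.42], [-1.36, 4.5], [0.01, 1.98], [-2.84, 2.84]. Speed limits (rad/s): [2.79, 2.79, 3.14, 3.14, 3.14, 3.14, 3.14].

### API

Orientations are given as a unit quaternion [x, y, z, w].
In Python, from station import arm, snapshot, camera_info, ticket gives the robot as it stands. Calls block until the motion is done:
- arm.movep(position, orientation): joint-space move of the TCP to a pose.
- arm.line_to(position, velocity=0.15, ori=None): straight line of the TCP; ori=None keeps the orientation; velocity is the mean speed in m/s.
- arm.move_j(angles): joint-space move.
- arm.move_gripper(opening, effort=None): opening from 0.0 (shut) to 1.0 (fully open); effort is the grip in N (None keeps the last); returns when the fingers have stopped.
- arm.pause(seconds).
- arm.ik(position, orientation): joint angles nearest the present ones, or None.
- snapshot(name): name is "scene" or "top" or "wrist"; returns the picture (420x560x3 uint8, blue, green, red); there is no depth.
- camera_info(name): a dict with "fx", "fy", "cx", "cy" (pixels), "R" (3x3) and "t" (3): a world point X has camera coordinates R X + t; the wrist camera has in their place "T_tool_cam" (4x4, takes a point from camera to tool coordinates, whose origin is the TCP and whose axes are the flange's). Camera axes: x right, y down, z forward; pixel columns grow to the right and rows downward; lengths in m; the calibration is good to about 2 mm. A picture is of the moment at which its call begins: read the wrist's pose just before it. camera_info takes no time and is no camera call.
A pose or a line that the arm cannot do raises arm.MotionError and nothing moves.
- ticket.finish_job(): hands the job in; it is judged then, once.
Readings, each from a call of its own:
- arm.read_time(): time.
- arm.read_joint_positions(): joint angles.
- arm.read_dq(): joint speeds.
- arm.read_effort(): joint torques, N m.
- arm.read_tool_pos(): TCP position.
- arm.read_eef_rot(): TCP orientation.
- arm.read_ft_force(): force on the tool from outside, world axes, zero at the start.
- arm.read_wrist_torque(): the same for the moment, N m.
- arm.read_opening(): opening from 0.0 (shut) to 1.0 (fully open).
- arm.read_finger_force(): force on a finger pad.
Only numpy, scipy, OpenCV 4.12 (cv2) and the standard library are available. Lean on these libraries where they do the work, as an engineer would, in place of code of your own. Each camera call takes 0.05 s, during which the arm holds its last target. There are 200 camera calls.

### The job

Dry the washed black stem cups: swing the hasp off the staple of the blue drying box, slide its clear guard fully open, and stand every stem cup from the bench mouth down on the drip rack inside (turn over those that stand mouth up). Then slide the guard fully shut and swing the hasp back down over the staple, leaving the other things on the bench where they are.

Things in the scene. Friction and masses are not known exactly. Their poses are not given: they have to be found in the camera images.
- cup_1_centre (a point): centre (on the axis, 52 mm from mouth and base) of a black moulded stem cup: rigid, tapered, 104 mm tall, 66 mm across at the mouth, 32 mm near the base, 2*(33-0.181*t) mm across t mm from the mouth, 30 to 40 g. Its z axis points from the mouth to the base: z up = mouth down. Starts mouth up; absent in some starts
- cup_2_centre (a point): centre (on the axis, 52 mm from mouth and base) of a black moulded stem cup: rigid, tapered, 104 mm tall, 66 mm across at the mouth, 32 mm near the base, 2*(33-0.181*t) mm across t mm from the mouth, 30 to 40 g. Its z axis points from the mouth to the base: z up = mouth down. Starts mouth up; absent in some starts
- cup_3_centre (a point): centre (on the axis, 52 mm from mouth and base) of a black moulded stem cup: rigid, tapered, 104 mm tall, 66 mm across at the mouth, 32 mm near the base, 2*(33-0.181*t) mm across t mm from the mouth, 30 to 40 g. Its z axis points from the mouth to the base: z up = mouth down. Starts mouth down; absent in some starts
- cup_1: the same cup as cup_1_centre; origin at the centre of its mouth, z axis from the mouth to the base
- cup_2: the same cup as cup_2_centre; origin at the centre of its mouth
- cup_3: the same cup as cup_3_centre; origin at the centre of its mouth
- dryer: blue drying box, fixed to the bench, open on top under the guard. Origin on the bench, under the middle of the chamber; x points to its back, y to its left. Its outside runs from x = -67 to +172 mm (chamber in front, blower housing behind) and y = -168 to +168 mm; walls are 8 mm thick and end 120 mm above the bench, the guard's tracks along both ends reach 138 mm
- rack (a point): centre of the top of the wire drip rack, the chamber's floor, 12 mm above the bench. x points to the back of the drying box (away from the robot), y to its left, z up. The chamber is 104 mm (x) by 310 mm (y) inside; three cups fit in a row along y, about 90 mm apart
- guard (a joint): slide of the clear guard in its aluminium frame over the chamber: 0 m shut, 0.110 m fully open (slid along +x of the rack, over the blower housing). Needs about 2 N and stays where it is left. Its underside is 122 mm above the bench; a standing cup passes below it. The hasp, when down over the staple, locks it
- guard_handle (a point): middle of the guard's black handle bar: 10 mm thick, 80 mm long along y of the rack, its axis 154 mm above the bench and 24 mm above the guard's top face; it sits on the guard's front edge, left of the hasp. The bar is free all round between its two posts
- hasp (a joint): hinge of the steel hasp strap on top of the front wall: 0 rad lying down over the staple on the guard, 2.1 rad swung up and fully back towards the front (its stop). A stiff hinge: it stays where it is left
- hasp_pin (a point): middle of the hasp's black cross pin at the strap's free end, by which it is swung: 10 mm thick, 30 mm long along y of the rack, 62 mm from the hinge axis and standing 18 mm above the strap; with the hasp down it is 152 mm above the bench and 22 mm above the guard's top face. Strap and tab below it are 24 mm wide
- hasp_hinge (a point): middle of the hasp's hinge axis, which runs along y of the rack, 64 mm in front of the rack's centre and 134.5 mm above the bench. The pin moves round it from over the guard, up, and towards the front
- vice: grey machine vice fixed to the bench, near its right front; a bystander. It covers x = 0.10 to 0.48, y = -0.36 to -0.18 and is 105 mm tall (its screw and bar beyond x = 0.41 cover only y = -0.31 to -0.23). A wire display tree 0.5 m tall stands close beside the robot's base at x = 0, y = -0.29
- tape_measure: yellow tape measure, 36x87x66 mm, loose; a bystander. Origin at the centre of its underside
- screw_box: green and yellow carton, 60x90x51 mm, loose; a bystander. Origin at the centre of its underside

How it is judged:
By the outcome, as a careful person would: the job done as asked, in the order asked, and still so for the second after the job is handed in, with the robot touching nothing.
Of cup_1, cup_2, cup_3 only 2 to 3 are there at a start; the rules pass over those that are not, and their reading is None.
At some moment in a run one of cup_1, cup_2, cup_3 may be knocked a few centimetres aside while the robot is not near it.
Once in a run the grip may slacken for a moment while it holds something.
It also fails if it takes over 210 s, if anything falls off the work surface, if the arm or the gripper's body presses on something with over 40 N, if the wrist force passes 120 N, or if a joint passes its speed limit or range.

## Working session

There is one attempt and no reset: what is moved stays moved. The work goes in short steps, each a Python script; the robot and the scene stay as the last script left them, time stands still between calls to the robot, and variables do not carry over. Pictures are saved under pics/ and viewed, at most 14 in all, crops included, and the job is handed in when it is done.

```bash
ls; mkdir -p pics; python3 - <<'E'
from station import arm, snapshot, camera_info
import cv2
for n in("scene","top"):
    cv2.imwrite(f"pics/{n}0.png",snapshot(n)); c=camera_info(n); print(n,c)
print(camera_info("wrist"),arm.read_eef_rot(),arm.read_time())
E
```

```text
pics
scene {'fx': 418.9666956262395, 'fy': 418.9666956262395, 'cx': 278.4570205562146, 'cy': 208.36005740409456, 'R': array([[ 0.83237976, -0.55405061, -0.01310953],
       [-0.27001274, -0.38477028, -0.88263523],
       [ 0.48398043,  0.73822744, -0.46987572]]), 't': array([-0.41143315,  0.23994461,  0.97548988])}
top {'fx': 479.3875241860503, 'fy': 479.3875241860503, 'cx': 275.5163828054135, 'cy': 219.57243745002276, 'R': array([[ 0.00387146, -0.99997819,  0.00535054],
       [-0.9822122 , -0.00480706, -0.18771276],
       [ 0.18773439, -0.00452865, -0.98220939]]), 't': array([-0.01151616,  0.52674497,  1.12732996])}
{'fx': 348.4402570177284, 'fy': 348.4402570177284, 'cx': 278.6974380068065, 'cy': 201.52951837918553, 'T_tool_cam': array([[ 1.24587110e-03, -9.55150737e-01, -2.96117405e-01,
         7.59326143e-02],
       [ 9.99999174e-01,  1.28381065e-03,  6.63162059e-05,
         4.39401616e-04],
       [ 3.16816706e-04, -2.96117243e-01,  9.55151547e-01,
        -6.98766382e-02],
       [ 0.00000000e+00,  0.00000000e+00,  0.00000000e+00,
         1.00000000e+00]])} [ 2.04919321e-01  9.78778166e-01 -1.15432610e-03 -2.03654930e-04] 0.1
```

View pics/scene0.png

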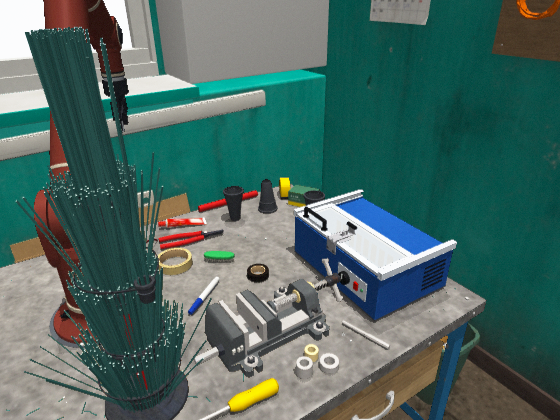

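View pics/top0.png

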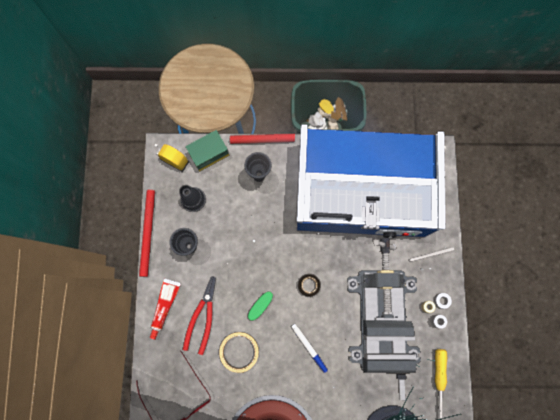

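The pictures show three cups. In the top view, two stand mouth up at about (258,167) and (183,243), and one stands mouth down at (190,197). The dryer covers roughly (297-443, 130-237), with the handle at about (331,216) and the hasp pin at about (372,199). I'll enlarge these areas next.

```bash
cat > h.py <<'E'
from station import arm, snapshot, camera_info, ticket
import numpy as np, cv2
from scipy.spatial.transform import Rotation as Ro
def proj(n,X):
    c=camera_info(n); p=c["R"]@np.array(X,float)+c["t"]
    return np.array([c["fx"]*p[0]/p[2]+c["cx"], c["fy"]*p[1]/p[2]+c["cy"]])
def unproj(n,uv,z):
    c=camera_info(n); d=c["R"].T@np.array([(uv[0]-c["cx"])/c["fx"],(uv[1]-c["cy"])/c["fy"],1.]); o=-c["R"].T@c["t"]
    return o+d*(z-o[2])/d[2]
def wunproj(uv,z,pos,q):
    c=camera_info("wrist"); T=c["T_tool_cam"]; R=Ro.from_quat(q).as_matrix()
    d=R@T[:3,:3]@np.array([(uv[0]-c["cx"])/c["fx"],(uv[1]-c["cy"])/c["fy"],1.]); o=R@T[:3,3]+pos
    return o+d*(z-o[2])/d[2]
def down(yaw): # tool z down, tool y axis (closing line) at angle yaw from world x
    z=np.array([0,0,-1.]); y=np.array([np.cos(yaw),np.sin(yaw),0]); return Ro.from_matrix(np.c_[np.cross(y,z),y,z]).as_quat()
E
python3 - <<'E'
from h import *
im=cv2.imread("pics/top0.png")
a=cv2.resize(im[125:265,140:300],None,fx=5,fy=5,interpolation=cv2.INTER_CUBIC)[:600]
b=cv2.resize(im[125:245,288:448],None,fx=5,fy=5,interpolation=cv2.INTER_CUBIC)
cv2.imwrite("pics/cA.png",cv2.resize(im[130:265,140:300],None,fx=4.4,fy=4.4,interpolation=cv2.INTER_CUBIC)); cv2.imwrite("pics/cB.png",b)
print(proj("top",[.261,.595,.3]),proj("scene",[.261,.595,.3]))
o=[-camera_info(n)["R"].T@camera_info(n)["t"] for n in("scene","top")];print(o)
for uv in [(258,167),(183,243)]: print(unproj("top",uv,.104))
print(unproj("top",(331,216),.154),unproj("top",(372,199),.152))
E
```

```text
[-53.84155391 334.76749064] [120.52436409 111.32843579]
[array([-0.06486128, -0.85576464,  0.66474888]), array([ 0.30578132, -0.00387853,  1.20621245])]
[0.64419442 0.03340756 0.104     ]
[0.46014502 0.20516644 0.104     ]
[ 0.51564815 -0.1329414   0.154     ] [ 0.5556784  -0.22660236  0.152     ]
```

View pics/cA.png

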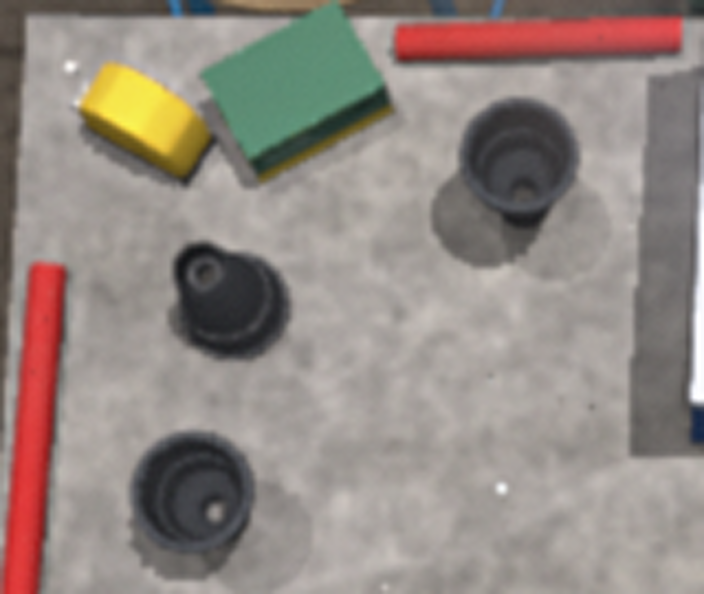

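View pics/cB.png

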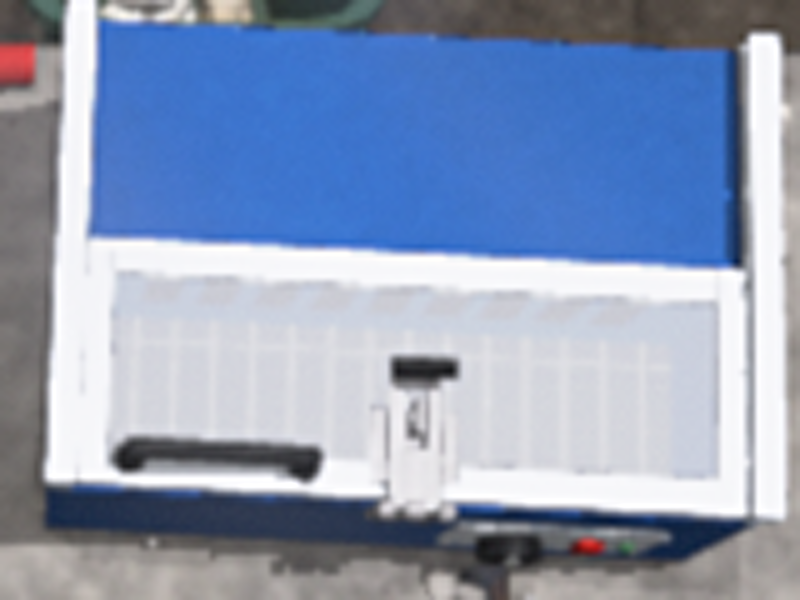

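```bash
python3 - <<'E'
from h import *
def B(u,v,z): return unproj("top",(288+u/5,125+v/5),z)
def A(u,v,z): return unproj("top",(140+u/4.4,130+v/4.4),z)
print("cups",A(519,157,.104),A(193,489,.104),A(205,271,.104),A(235,305,0.0))
print("pin",B(391,366,.152),B(458,369,.152),B(424.5,367.5,.152))
print("handle",B(118,450,.154),B(322,460,.154))
print("hinge",B(418,514,.1345))
print("tracks",B(45,482,.138),B(785,518,.138),B(782,35,.138))
print("housing",B(92,238,.12),B(740,268,.12))
E
```

```text
cups [0.64747222 0.03355143 0.104     ] [0.46451186 0.20334077 0.104     ] [0.58279234 0.20159595 0.104     ] [0.58849817 0.20261608 0.        ]
pin [ 0.55746772 -0.21353993  0.152     ] [ 0.55623083 -0.24381547  0.152     ] [ 0.55684925 -0.22867837  0.152     ]
handle [ 0.51771725 -0.08950509  0.154     ] [ 0.51360186 -0.18084386  0.154     ]
hinge [ 0.4926671 -0.2271106  0.1345   ]
tracks [ 0.50597325 -0.05753532  0.138     ] [ 0.49101651 -0.39274161  0.138     ] [ 0.72190014 -0.40577988  0.138     ]
housing [ 0.62621509 -0.08108169  0.12      ] [ 0.61324747 -0.38557049  0.12      ]
```

Measured: the dryer origin is about (0.561,-0.228) with yaw about -0.046, and the implied heights and sizes agree with the task's numbers. I'll hover over the hasp and refine with the wrist camera.

```bash
cat >> h.py <<'E'
PSI=-0.046
E
python3 - <<'E'
from h import *
q=down(PSI); arm.movep([.55,-.23,.34],q); 
p=arm.read_tool_pos();o=arm.read_eef_rot(); im=snapshot("wrist"); cv2.imwrite("pics/w1.png",im); print(p.tolist() if hasattr(p,'tolist') else p,o,arm.read_joint_positions(),arm.read_time())
print(unproj.__name__)
s=snapshot("scene"); cv2.imwrite("pics/s1.png",cv2.resize(s[0:300,150:500],None,fx=2,fy=2))
E
```

```text
[0.550598779617646, -0.22884518474131652, 0.33978979822495187] [ 7.22449845e-01  6.91423236e-01  2.45616294e-04 -2.63140391e-04] [-0.0595001   0.57596892  0.70775803  1.54892485 -0.3962005   1.16471909
  0.68267445] 3.2167
unproj
```

View pics/w1.png

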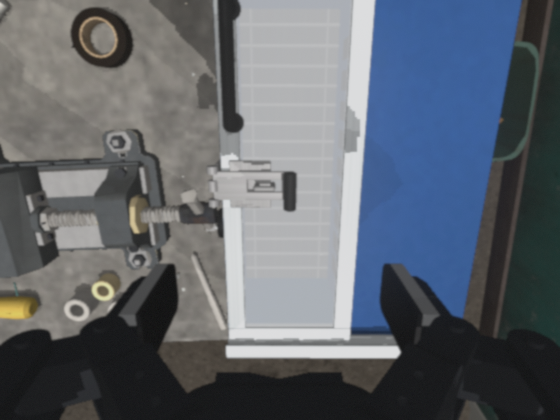

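View pics/s1.png

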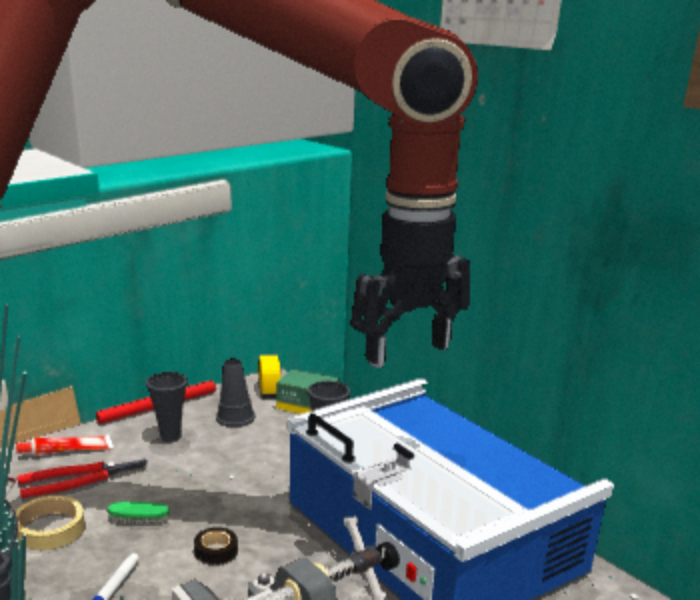

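The wrist view shows the pin at about (289.5,191), the handle's near end at (232,122) and the right track's inner edge at the bottom. I'll measure from these and check IK for the tilted side grasps of the mouth-up cups.

```bash
cat >> h.py <<'E'
def tilt(az,el,roll=0): # tool z toward azimuth az, elevation el; closing line horizontal; roll about tool z
    z=np.array([np.cos(az)*np.cos(el),np.sin(az)*np.cos(el),np.sin(el)]); y=np.array([-np.sin(az),np.cos(az),0])
    return (Ro.from_matrix(np.c_[np.cross(y,z),y,z])*Ro.from_euler('z',roll)).as_quat()
def tcp(g,q): return np.array(g)-0.054*Ro.from_quat(q).as_matrix()[:,2]
E
python3 - <<'E'
from h import *
p=np.array(arm.read_tool_pos());o=arm.read_eef_rot()
P=wunproj((289.5,191),.157,p,o); print("pin",P, "handle end",wunproj((232,122),.155,p,o))
print("pinends",wunproj((289.5,172),.152,p,o),wunproj((289.5,210),.152,p,o))
print("guard front/back edges",wunproj((236,270),.130,p,o),wunproj((352,270),.130,p,o))
print("track R in/out",wunproj((300,346),.138,p,o),wunproj((300,357),.138,p,o), wunproj((226,352),.138,p,o))
for name,c in(("A",(.647,.034)),("B",(.464,.203))):
  for el in(-10,-20):
    for az in range(-180,180,20):
      r=[]
      for z in(.055,.15):
        for roll in(0,np.pi):
          q=tilt(np.radians(az),np.radians(el),roll); j=arm.ik(tcp([*c,z],q),q); r.append(j)
      if all(x is not None for x in r): print(name,el,az,[np.round(x,2).tolist() for x in r[:2]])
E
```

```text
pin [ 0.55872633 -0.22347729  0.157     ] handle end [ 0.51943552 -0.17111802  0.155     ]
pinends [ 0.55932892 -0.21000413  0.152     ] [ 0.55829813 -0.24024495  0.152     ]
guard front/back edges [ 0.50888432 -0.30228535  0.13      ] [ 0.61263578 -0.30672344  0.13      ]
track R in/out [ 0.56378816 -0.37981359  0.138     ] [ 0.56347312 -0.39234253  0.138     ] [ 0.49388395 -0.38365062  0.138     ]
A -10 -120 [[-0.66, 1.62, 1.12, 0.84, -0.04, 1.86, -0.45], [-0.48, 1.45, 0.37, 0.82, 0.53, 1.97, 2.32]]
A -10 -100 [[-0.88, 1.61, 1.18, 1.18, -0.01, 1.4, -0.35], [-0.59, 1.34, 0.33, 1.17, 0.73, 1.63, 2.25]]
A -10 -80 [[-1.06, 1.64, 1.24, 1.5, -0.01, 0.91, -0.29], [-0.71, 1.26, 0.37, 1.49, 0.95, 1.29, 2.11]]
A -10 -60 [[-1.19, 1.71, 1.3, 1.8, -0.12, 0.39, -0.16], [-1.07, 1.46, 0.95, 1.8, 0.85, 0.56, 2.12]]
A -10 -40 [[-0.5, 1.16, -0.01, 2.05, 1.95, 1.43, -1.63], [-0.88, 1.27, 0.56, 2.06, 1.9, 0.92, 1.29]]
A -10 -20 [[-0.51, 1.2, 0.18, 2.25, 2.41, 1.51, -1.9], [-0.51, 1.2, 0.18, 2.25, 2.41, 1.51, 1.24]]
A -10 0 [[-0.66, 1.45, 0.75, 2.36, 2.87, 1.67, -2.46], [-0.77, 1.58, 0.93, 2.36, 2.87, 1
[... 3180 characters left out ...]
1.42, 1.44, 1.07, 1.68, -0.06, 1.08, -0.4], [-0.87, 1.11, -0.01, 1.66, 0.81, 1.48, 1.84]]
B -20 -60 [[-1.59, 1.5, 1.16, 1.92, -0.13, 0.66, -0.22], [-1.2, 1.11, 0.37, 1.91, 0.89, 1.03, 1.91]]
B -20 -40 [[-1.72, 1.65, 1.29, 2.17, -0.9, 0.26, 0.61], [-1.6, 1.38, 0.95, 2.17, 0.92, 0.29, 1.96]]
B -20 100 [[-0.04, 1.07, 0.18, 1.99, -1.34, 1.39, -1.62], [0.1, 1.06, -0.02, 1.99, -1.28, 1.23, 1.47]]
B -20 120 [[-0.31, 1.18, 0.55, 1.76, -1.19, 1.78, -1.6], [0.0, 1.09, 0.02, 1.75, -0.97, 1.4, 1.32]]
B -20 140 [[-0.27, 1.18, 0.35, 1.53, -0.89, 1.76, -1.7], [-0.09, 1.14, 0.02, 1.52, -0.73, 1.59, 1.26]]
B -20 160 [[-0.36, 1.23, 0.37, 1.34, -0.69, 1.89, -1.65], [-0.19, 1.19, 0.02, 1.33, -0.52, 1.76, 1.28]]
```

Both methods put the pin within 4 mm, at about (0.558,-0.227). Next is the hasp: grip the pin, swing it up with the tool tilting along, then push the strap on to its stop.

```bash
cat >> h.py <<'E'
PSI=-0.044
PIN=np.array([.558,-.227,.152]); RX=np.array([np.cos(PSI),np.sin(PSI),0]); RY=np.array([-np.sin(PSI),np.cos(PSI),0]); UZ=np.array([0,0,1.])
HINGE=PIN-.0595*RX-.0175*UZ; ORG=HINGE+.064*RX; ORG[2]=0
def pit(t): return (Ro.from_euler('z',PSI)*Ro.from_euler('y',-t)*Ro.from_quat(down(0))).as_quat()
def ppin(th,r=.062): return HINGE+r*(np.cos(.286+th)*RX+np.sin(.286+th)*UZ)
def T(p,q,d=.062): return np.array(p)-d*Ro.from_quat(q).as_matrix()[:,2]
def F(): return np.round(arm.read_ft_force(),1).tolist()
E
python3 - <<'E'
from h import *
arm.move_gripper(.5)
q=pit(0); arm.movep(T(PIN+.06*UZ,q),q); arm.line_to(T(PIN,q),.08); print(F())
arm.move_gripper(0,30); print(arm.read_opening(),F())
for th in np.arange(.1,1.01,.1):
    q=pit(.75*th)
    arm.line_to(T(ppin(th),q),.06,q)
    print(round(th,1),F(),round(arm.read_opening(),3))
cv2.imwrite("pics/s2.png",cv2.resize(snapshot("scene")[120:320,230:480],None,fx=3,fy=3)); print(arm.read_time(),arm.read_joint_positions())
E
```

```text
[-1.5, 3.6, 14.4]
0.0959224538600586 [-3.6, 2.1, 18.8]
0.1 [3.4, -3.1, 2.8] 0.101
0.2 [3.8, -2.7, 4.2] 0.099
0.3 [2.7, -3.6, 2.3] 0.101
0.4 [4.2, -2.0, 2.5] 0.098
0.5 [4.3, -3.0, 1.2] 0.1
0.6 [5.5, -2.0, 2.7] 0.1
0.7 [4.0, -3.7, 4.1] 0.102Traceback (most recent call last):
  File "<stdin>", line 7, in <module>
station.MotionError: the arm cannot follow that straight line within its joint ranges
```

```bash
python3 - <<'E'
from h import *
arm.move_gripper(.5); q=pit(.525); p=T(ppin(.7),q); zt=Ro.from_quat(q).as_matrix()[:,2]
arm.line_to(p-.10*zt,.15)
qs=[down(PSI+np.pi/2),down(PSI-np.pi/2)]; base=HINGE*[1,1,0]
def tip(x,z): return base+x*RX+(z+.073)*UZ
qq=min([q for q in qs if arm.ik(tip(.09,.24),q) is not None],key=lambda q:abs(arm.ik(tip(.09,.24),q)[6]))
arm.move_gripper(0)
arm.movep(tip(.09,.24),qq); arm.line_to(tip(.09,.155),.15)
def push(x0,x1,z,lim):
    for x in np.arange(x0,x1,-.005):
        arm.line_to(tip(x,z),.05); f=arm.read_ft_force()
        if np.linalg.norm(f[:2])>lim: break
    print("at",round(x,3),F())
push(.085,.008,.155,25); arm.line_to(tip(.02,.155)); arm.line_to(tip(.02,.178)); push(.015,-.02,.178,25)
cv2.imwrite("pics/s2.png",cv2.resize(snapshot("scene")[120:320,230:480],None,fx=3,fy=3)); print(arm.read_time())
E
```

```text
at 0.01 [0.1, -1.9, 7.3]
at -0.02 [5.2, 0.5, -3.1]
18.3
```

View pics/s2.png

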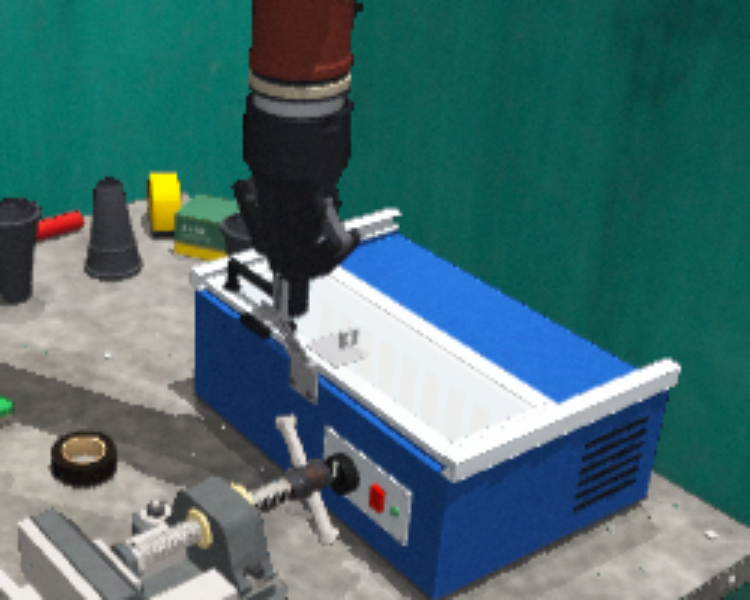

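The hasp is swung over to the front, with its pin at about (255,325) in front of the wall. I'll nudge it to its stop, then grip the handle and open the guard.

```bash
cat >> h.py <<'E'
HAND=np.array([.5168,-.133,.154])
E
python3 - <<'E'
from h import *
base=HINGE*[1,1,0]
def tip(x,z): return base+x*RX+(z+.073)*UZ
for x in np.arange(-.024,-.041,-.004):
    arm.line_to(tip(x,.178),.04); f=arm.read_ft_force()
    print(round(x,3),F())
    if np.linalg.norm(f[:2])>14: break
arm.line_to(tip(.01,.178)); arm.line_to(tip(.01,.30),.2)
arm.move_gripper(.45); q=down(PSI); arm.movep(T(HAND+.07*UZ,q),q); arm.line_to(T(HAND,q),.1); print(F())
arm.move_gripper(0,30); print("handle",arm.read_opening(),arm.read_tool_pos(),F())
p0=np.array(arm.read_tool_pos())
for s in np.arange(.01,.116,.01):
    arm.line_to(p0*[1,1,0]+[0,0,p0[2]]+s*RX,.06)
    if np.linalg.norm(arm.read_ft_force()[:2])>20: break
print(s,F(),(np.array(arm.read_tool_pos())-p0)@RX,arm.read_opening())
cv2.imwrite("pics/t3.png",cv2.resize(snapshot("top")[120:300,140:460],None,fx=2.5,fy=2.5)); print(arm.read_time())
E
```

```text
-0.024 [12.0, -1.9, -7.5]
-0.028 [18.1, -2.5, -12.2]
[-0.0, 0.8, -0.4]
handle 0.09603293295834787 [ 0.51886054 -0.13328593  0.21712652] [4.1, -0.4, 1.4]
0.11 [0.8, -2.9, 2.5] 0.11037271538859765 0.10524021053241749
26.3083
```

View pics/t3.png

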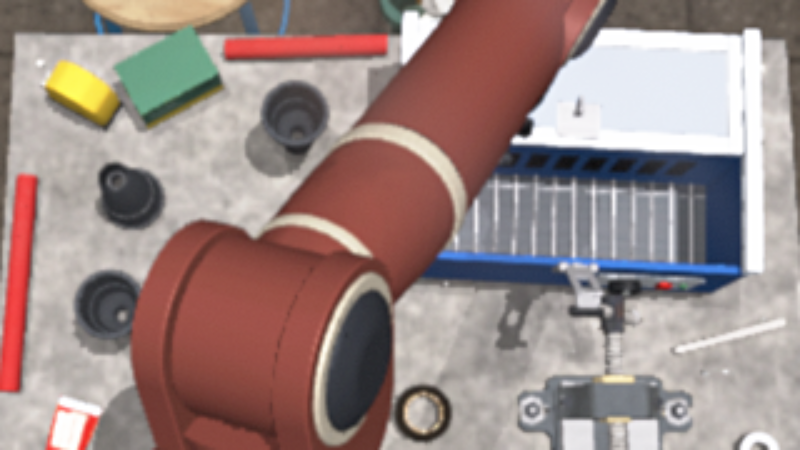

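The guard is open to 0.110 with the rack exposed, and the cups haven't moved. I'll confirm the stop, then move cup 3 (mouth down) straight onto the rack.

```bash
cat >> h.py <<'E'
QY=down(PSI+np.pi/2)
def place(sy,t=84,q=QY,dz=0.003,sx=0.):
    """gripped t mm from mouth, cup mouth down; put it on the rack at local (sx,sy)"""
    c=ORG+sx*RX+sy*RY
    p=np.array(arm.read_tool_pos()); p[2]=.35; arm.line_to(p,.25)
    arm.movep(tcp(c+.30*UZ,q),q); print("carry opening",arm.read_opening())
    zf=.012+t/1000+dz
    arm.line_to(tcp(c+(zf+.03)*UZ,q),.2)
    for z in np.arange(zf+.02,zf-.009,-.003):
        arm.line_to(tcp(c+z*UZ,q),.05)
        if z<zf+.008 and arm.read_ft_force()[2]>5: break
    print("down at",z-zf,F(),arm.read_opening())
    o=arm.read_opening(); arm.move_gripper(min(o+.28,.75)); arm.line_to(tcp(c+.26*UZ,q),.2)
def take(c,t=84,q=QY,effort=40,op=.85):
    arm.move_gripper(op); g=np.array([*c,t/1000]); arm.movep(tcp(g+.09*UZ,q),q); arm.line_to(tcp(g,q),.12); print("f",F())
    arm.move_gripper(0,effort); arm.pause(.2); print("took",arm.read_opening()*85,F())
    arm.line_to(tcp(g+.10*UZ,q),.15); print("lifted",arm.read_opening()*85,F())
E
python3 - <<'E'
from h import *
p0=np.array(arm.read_tool_pos())
for s in (.002,.004,.006):
    arm.line_to(p0+s*RX,.03); f=np.array(arm.read_ft_force())@RX; print(s,f)
    if abs(f)>8: break
arm.move_gripper(.45); arm.line_to(p0+.12*UZ,.2)
print([None if arm.ik(tcp(ORG+s*RY+.1*UZ,q),q) is None else np.round(arm.ik(tcp(ORG+s*RY+.1*UZ,q),q),2).tolist() for s in(-.09,0,.09) for q in(QY,down(PSI-np.pi/2))])
take((.5855,.202)); print(arm.read_time())
E
```

```text
0.002 -3.6779144524965606
0.004 -9.199413780203608
[[0.42, 0.77, 0.11, 1.6, -0.11, 0.78, 2.1], [0.05, 0.91, 0.82, 1.62, -0.77, 0.97, -0.48], [0.28, 0.72, 0.12, 1.71, -0.12, 0.71, 1.98], [-0.11, 0.87, 0.83, 1.72, -0.79, 0.91, -0.57], [0.13, 0.7, 0.12, 1.78, -0.12, 0.67, 1.84], [-0.28, 0.85, 0.83, 1.79, -0.81, 0.88, -0.68]]
f [0.1, 0.4, 0.0]
took 39.087292756093014 [-1.1, 0.3, 5.7]
lifted 39.48022665157232 [-0.3, 1.1, -0.0]
32.05
```

```bash
python3 - <<'E'
from h import *
place(-.09); print(arm.read_time())
p=arm.read_tool_pos();o=arm.read_eef_rot(); cv2.imwrite("pics/w4.png",snapshot("wrist"))
arm.line_to(ORG+.02*RY+.40*UZ-.15*RX,.3)
t=snapshot("top"); cv2.imwrite("pics/t4.png",t)
s=snapshot("scene"); cv2.imwrite("pics/s4.png",s)
a=cv2.resize(t[120:290,140:460],None,fx=1.7,fy=1.7); b=cv2.resize(s[150:320,200:470],None,fx=1.7,fy=1.7)
w=max(a.shape[1],b.shape[1]); cv2.imwrite("pics/m4.png",np.vstack([cv2.copyMakeBorder(x,0,0,0,w-x.shape[1],0) for x in(a,b)]))
E
```

```text
carry opening 0.46452988091522834
down at -0.004000000000000017 [-2.0, 2.3, 9.2] 0.4598260420441035
39.225
```

View pics/m4.png

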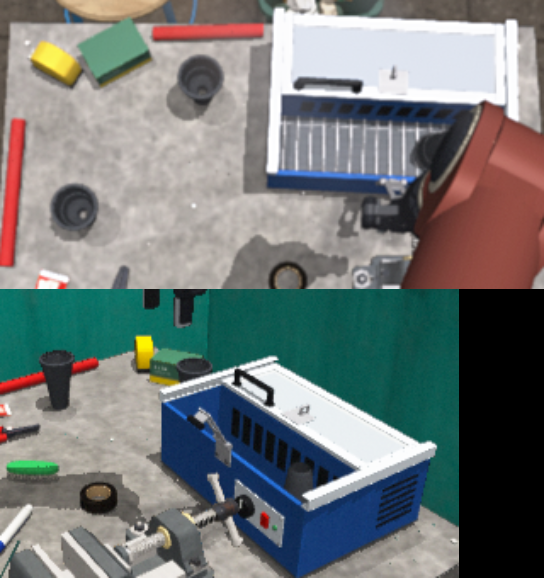

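Cup 3 stands mouth down at the right of the rack. Cups A and B haven't moved. Next I'll check IK for a front side-grasp flip of cup A.

```bash
python3 - <<'E'
from h import *
e=np.radians(-8)
for c in((.647,.034),(.60,.06),(.56,.08)):
  for az in(-40,-30,-20,-10,0):
    a=np.radians(az); 
    for roll in(0,np.pi):
      out=[]
      for back,z in((.13,.25),(.13,.05),(0,.05),(0,.18)):
        q=tilt(a,e,roll); g=np.array([c[0]-back*np.cos(a),c[1]-back*np.sin(a),z]); j=arm.ik(tcp(g,q),q); out.append('-' if j is None else np.round(j,2).tolist())
      print(c,az,round(roll),out[0],out[2],[k=='-' for k in out])
E
```

```text
(0.647, 0.034) -40 0 [-0.4, 0.83, -0.58, 2.19, 1.68, 1.83, -1.33] [-0.12, 1.29, -0.58, 2.02, 2.14, 1.96, -1.37] [False, False, False, False]
(0.647, 0.034) -40 3 [-0.88, 0.76, 0.13, 2.21, 1.62, 1.33, 1.75] [-0.87, 1.29, 0.54, 2.05, 1.88, 0.96, 1.28] [False, False, False, False]
(0.647, 0.034) -30 0 [-0.25, 0.87, -0.77, 2.38, 1.85, 1.96, -1.37] [-0.19, 1.24, -0.39, 2.14, 2.27, 1.85, -1.49] [False, False, False, False]
(0.647, 0.034) -30 3 [-0.86, 0.75, 0.16, 2.39, 1.88, 1.32, 1.54] [-0.89, 1.35, 0.62, 2.16, 2.19, 1.02, 1.0] [False, False, False, False]
(0.647, 0.034) -20 0 - [-0.1, 1.26, -0.39, 2.23, 2.52, 1.91, -1.45] [True, True, False, False]
(0.647, 0.034) -20 3 - [-0.79, 1.36, 0.57, 2.25, 2.42, 1.28, 0.89] [True, True, False, False]
(0.647, 0.034) -10 0 - [0.01, 1.29, -0.39, 2.29, 2.81, 1.93, -1.34] [True, True, False, False]
(0.647, 0.034) -10 3 - [-0.65, 1.35, 0.51, 2.31, 2.62, 1.55, 0.89] [True, True, False, False]
(0.647, 0.034) 0 0 - [0.14, 1.3, -0.39, 2.32, 3.11, 1.89, -1.2] [True, True, False, False]
(0.647, 0.034) 0 3 - [-0.78, 1.62, 0.93, 2.35, 2.8, 1.62, 0.41] [True, Tr
[... 1054 characters left out ...]
e, False]
(0.56, 0.08) -40 3 [-1.01, 0.75, -0.0, 2.26, 1.42, 1.45, 1.7] [-0.99, 1.27, 0.4, 2.17, 1.74, 1.07, 1.25] [False, False, False, False]
(0.56, 0.08) -30 0 - [-0.38, 1.28, -0.39, 2.27, 2.02, 1.94, -1.73] [True, False, False, False]
(0.56, 0.08) -30 3 - [-1.05, 1.36, 0.53, 2.29, 2.02, 1.06, 0.96] [True, False, False, False]
(0.56, 0.08) -20 0 - [-0.46, 1.29, -0.2, 2.38, 2.2, 1.9, -1.86] [True, True, False, True]
(0.56, 0.08) -20 3 - [-0.92, 1.36, 0.42, 2.39, 2.22, 1.38, 0.85] [True, True, False, True]
(0.56, 0.08) -10 0 - - [True, True, True, True]
(0.56, 0.08) -10 3 - - [True, True, True, True]
(0.56, 0.08) 0 0 - - [True, True, True, True]
(0.56, 0.08) 0 3 - - [True, True, True, True]
```

I'll flip A with the tool nearly horizontal, lowering it vertically over the cup at az -15. Cup B stays clear that way. I move there in slerp steps at a height.

```bash
cat >> h.py <<'E'
from scipy.spatial.transform import Slerp
def slerp_to(p1,q1,n=8):
    p0=np.array(arm.read_tool_pos()); q0=arm.read_eef_rot(); S=Slerp([0,1],Ro.from_quat([q0,q1]))
    for s in np.linspace(0,1,n+1)[1:]:
        arm.movep(p0+s*(np.array(p1)-p0),S(s).as_quat())
AZ=np.radians(-15)
def flip(c,zp=.050,el=-8,elp=-5,effort=60,roll=0.):
    q=tilt(AZ,np.radians(el),roll); g=np.array([*c,zp])
    arm.move_gripper(1.0); slerp_to(tcp(g+.15*UZ,q),q); print(arm.read_joint_positions())
    arm.line_to(tcp(g,q),.1); print("f",F())
    arm.move_gripper(0,effort); arm.pause(.2); print("took",arm.read_opening()*85,F())
    arm.line_to(tcp(g+.15*UZ,q),.12); print("lift",arm.read_opening()*85)
def unflip(c,zp=.050,elp=-5):
    j=np.array(arm.read_joint_positions()); j[6]+= np.pi if j[6]<0 else -np.pi
    arm.move_j(j); print("flipped",arm.read_opening()*85)
    q=(Ro.from_quat(tilt(AZ,np.radians(elp)))*Ro.from_euler('z',0)).as_quat()
    cur=Ro.from_quat(arm.read_eef_rot())
    q=min([tilt(AZ,np.radians(elp),r) for r in(0,np.pi)],key=lambda x:(Ro.from_quat(x).inv()*cur).magnitude())
    g=np.array([*c,.104-zp]); arm.line_to(tcp(g+.06*UZ,q),.12,q)
    for dz in np.arange(.03,-.003,-.002):
        arm.line_to(tcp(g+dz*UZ,q),.05)
        if arm.read_ft_force()[2]>12: break
    print("down",dz,F(),arm.read_opening()*85)
    arm.move_gripper(1.0); arm.pause(.3); arm.line_to(tcp(g+.16*UZ,q),.12)
E
python3 - <<'E'
from h import *
c=(.647,.034)
q1=tilt(AZ,np.radians(-8),0); g=np.array([.647,.034,.20])
print(arm.read_tool_pos(),arm.ik(tcp(g,q1),q1),arm.ik(tcp(g+.1*UZ,q1),q1))
arm.line_to([.55,0,.40],.3)
flip(c); print(arm.read_time())
a=cv2.resize(snapshot("top")[100:290,140:460],None,fx=1.5,fy=1.5); b=cv2.resize(snapshot("scene")[80:280,150:470],None,fx=1.5,fy=1.5)
cv2.imwrite("pics/m5.png",np.vstack([a,b]))
E
```

```text
[ 0.41432551 -0.20130554  0.39882685] [ 0.26491966  1.11477434 -0.96206732  2.34390242  2.63086927  1.9247953
 -0.89248614] [ 0.36523491  0.92136511 -1.15016333  2.31822502  2.47910184  1.7680634
 -0.77126245]
[-0.11837282  0.88732296 -0.3219971   2.35445684  2.53675823  1.63186683
 -1.40692252]
f [0.2, -0.5, 0.0]
took 46.889456176482305 [-0.0, 0.5, 2.9]
lift 46.73877756626405
49.7
```

View pics/m5.png

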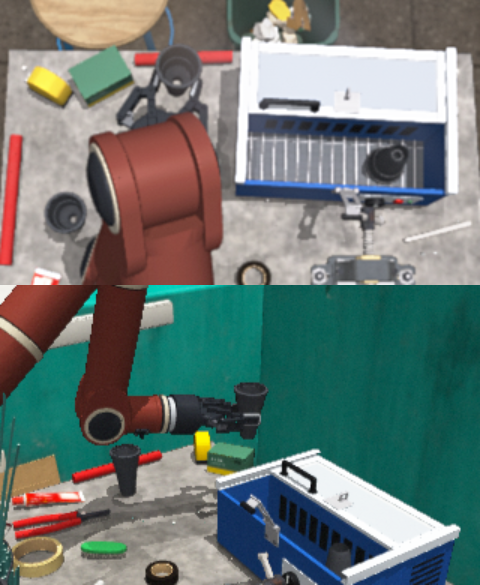

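Cup A is held upright and clear at about (250,410). Next I flip it and set it down.

```bash
python3 - <<'E'
from h import *
unflip((.647,.034)); print(arm.read_time())
arm.line_to(np.array(arm.read_tool_pos())+[-.03,0,.06],.2)
t=snapshot("top");cv2.imwrite("pics/t6.png",t)
a=cv2.resize(t[100:290,140:460],None,fx=1.5,fy=1.5); b=cv2.resize(snapshot("scene")[80:280,150:470],None,fx=1.5,fy=1.5)
cv2.imwrite("pics/m6.png",np.vstack([a,b]))
E
```

```text
flipped 46.71745983105888
down -2.7755575615628914e-17 [-7.2, 1.1, 15.1] 46.70400149796708
60.0833Traceback (most recent call last):
  File "<stdin>", line 3, in <module>
station.MotionError: the arm cannot follow that straight line within its joint ranges
```

```bash
python3 - <<'E'
from h import *
slerp_to([.60,.034,.32],QY); print(arm.read_joint_positions())
p=np.array(arm.read_tool_pos());o=arm.read_eef_rot(); w=snapshot("wrist"); t=snapshot("top"); s=snapshot("scene")
cv2.imwrite("pics/w6.png",w);cv2.imwrite("pics/t6.png",t);np.savez("w6.npz",p=p,o=o)
b=cv2.resize(s[150:290,150:430],None,fx=1.6,fy=1.6)
w2=np.zeros((420+b.shape[0]-60,560,3),np.uint8); w2[:360]=w[:360]; w2[360:360+b.shape[0],:b.shape[1]]=b
cv2.imwrite("pics/m6.png",w2); print(arm.read_time())
E
```

```text
[ 0.38996153  0.64727949 -0.84823521  1.53870524  0.51285933  1.19526359
  0.98302193]
63.05
```

View pics/m6.png

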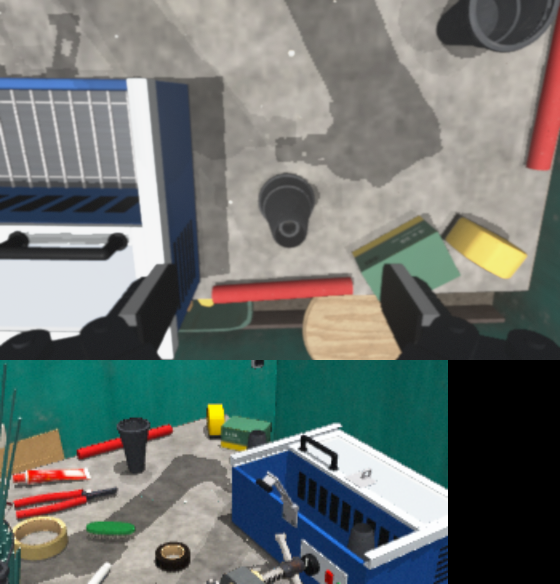

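Cup A stands mouth down, with its base top at (290,228) and its mouth ring centred near (287,200). I'll pick it from above and put it in the middle slot.

```bash
python3 - <<'E'
from h import *
d=np.load("w6.npz"); b=wunproj((290,228),.104,d["p"],d["o"]); m=wunproj((287,200),.005,d["p"],d["o"]); print(b,m)
c=(b[:2]*.6+m[:2]*.4); print(c); assert np.linalg.norm(c-[.647,.034])<.03
take(c); place(0.0)
arm.movep([.44,.13,.36],QY)
p=np.array(arm.read_tool_pos());o=arm.read_eef_rot(); w=snapshot("wrist"); t=snapshot("top")
np.savez("w7.npz",p=p,o=o); cv2.imwrite("pics/t7.png",t)
b=cv2.resize(t[120:290,140:460],None,fx=1.6,fy=1.6); W=np.zeros((350+b.shape[0]-110,560,3),np.uint8); W[:240]=w[:240]; W[240:240+b.shape[0],:b.shape[1]]=b[:W.shape[0]-240]
cv2.imwrite("pics/m7.png",W); print(arm.read_time())
E
```

```text
[0.63450276 0.04157926 0.104     ] [0.63873788 0.0404557  0.005     ]
[0.63619681 0.04112984]
f [-0.1, 1.1, 0.0]
took 38.95022371012216 [-0.1, -1.0, 5.6]
lifted 38.82859582673576 [0.0, -0.0, -1.0]
carry opening 0.45775166834794623
down at -0.004000000000000017 [-1.7, -0.4, 9.7] 0.45214613338631976
74.0333
```

View pics/m7.png

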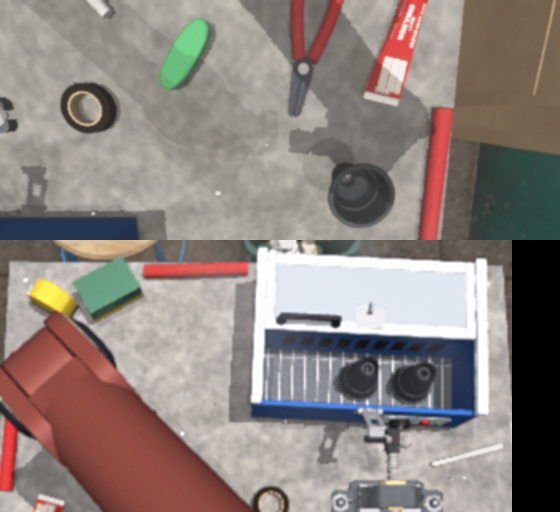

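Two cups stand mouth down on the rack, and B's mouth is at about (361,194) in the wrist view. I'll check these positions.

```bash
python3 - <<'E'
from h import *
d=np.load("w7.npz"); print("B",wunproj((361,194),.104,d["p"],d["o"]))
for u,v in((371,367),(424,370)):
    x=unproj("top",(140+u/1.6,120+(v-240)/1.6),.116); r=x-ORG; print(x,"local",r@RX,r@RY)
for u,v in((357,379),(410,381)):
    x=unproj("top",(140+u/1.6,120+(v-240)/1.6),.025); r=x-ORG; print("mouth",x,"local",r@RX,r@RY)
im=cv2.imread("pics/t7.png")[165:245,290:450]; cv2.imwrite("pics/c7.png",cv2.resize(im,None,fx=5,fy=5,interpolation=cv2.INTER_CUBIC))
S=(.64,.045)
for z in(.29,.12): print(arm.ik(tcp([*S,z],QY),QY))
E
```

```text
B [0.4618924  0.20815356 0.104     ]
[ 0.56331088 -0.23388513  0.116     ] local 0.0011085912742179599 -0.006644867348100746
[ 0.55921218 -0.31119405  0.116     ] local 0.00041435256320810076 -0.08405924084212896
mouth [ 0.5652614  -0.23031635  0.025     ] local 0.00290024120001619 -0.002993746663629048
mouth [ 0.5624548  -0.31389659  0.025     ] local 0.003772707827381556 -0.08661653970013167
[ 0.36080368  0.70729321 -0.9012526   1.37359028  0.55356135  1.3217049
  0.97123547]
[ 0.32489411  0.86724968 -0.79539257  1.57271491  0.70048277  1.00625259
  0.84456407]
```

View pics/c7.png

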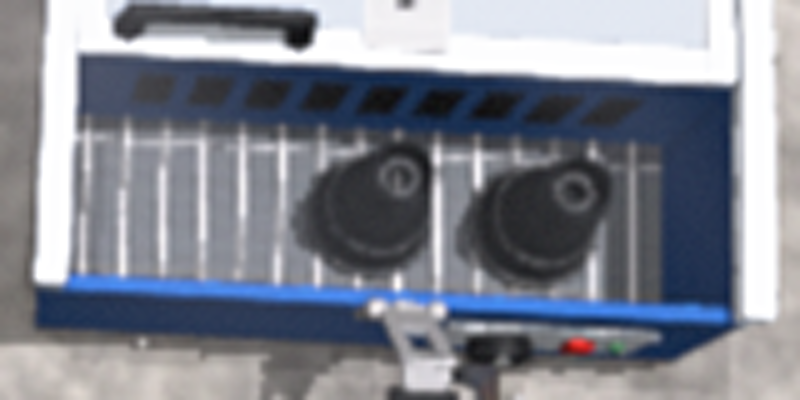

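Both cups stand well and their rings show as concentric. Next I move B with a top grasp, mouth up, to the flipping spot.

```bash
python3 - <<'E'
from h import *
c=(.463,.206); S=np.array([.645,.038])
take(c,t=85,op=1.0,effort=40)
p=np.array(arm.read_tool_pos()); p[2]=.30; arm.line_to(p,.2); arm.line_to(tcp([*S,.22],QY),.2); print(arm.read_opening()*85)
arm.line_to(tcp([*S,.10],QY),.15)
for z in np.arange(.094,.079,-.002):
    arm.line_to(tcp([*S,z],QY),.04)
    if arm.read_ft_force()[2]>4: break
print("z",z,F()); arm.move_gripper(1.0); arm.line_to(tcp([*S,.25],QY),.15)
arm.line_to([.56,.034,.34],.2)
p=np.array(arm.read_tool_pos());o=arm.read_eef_rot(); cv2.imwrite("pics/w8.png",snapshot("wrist")); np.savez("w8.npz",p=p,o=o); print(arm.read_time(),arm.read_joint_positions())
E
```

```text
f [0.0, -0.9, 0.2]
took 63.07130806010172 [0.2, -1.8, 4.8]
lifted 63.27120492192195 [-0.2, -1.0, -0.9]
62.75134728255562
z 0.08399999999999999 [-1.2, 0.2, 8.8]
83.9333 [ 0.46772676  0.59084706 -0.94104209  1.61546587  0.5044825   1.19750653
  0.9439982 ]
```

View pics/w8.png

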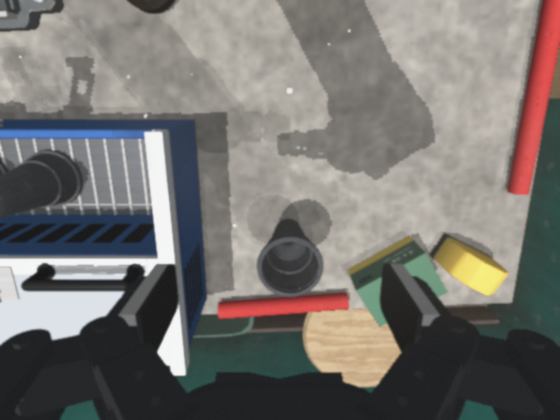

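Cup B stands mouth up at the flipping spot, with its mouth centred at (290,264). I run the same flip as for A.

```bash
python3 - <<'E'
from h import *
d=np.load("w8.npz"); c=wunproj((290,264),.104,d["p"],d["o"])[:2]; print(c); assert np.linalg.norm(c-[.645,.038])<.02
c=(c+[.645,.038])/2
flip(c); unflip(c); slerp_to([.60,.034,.32],QY)
p=np.array(arm.read_tool_pos());o=arm.read_eef_rot(); cv2.imwrite("pics/w9.png",snapshot("wrist")); np.savez("w9.npz",p=p,o=o); print(arm.read_time())
E
```

```text
[0.64366882 0.04122446]
[-0.12944814  0.88880371 -0.32968537  2.35676698  2.52109004  1.63952355
 -1.40666727]
f [0.3, -0.2, 0.8]
took 47.41462276094844 [-1.5, 1.2, 3.1]
lift 46.771016116104384
flipped 47.122690299417016
down -2.7755575615628914e-17 [-6.6, 0.4, 13.8] 47.541947693673414
104.6083
```

View pics/w9.png

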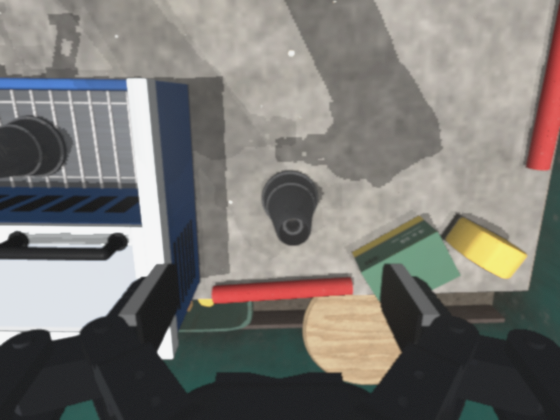

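Cup B stands mouth down, with its base top at (292,226). That was my fifteenth picture, one over the limit of 14, so from here I check by readings only and view no more. Now I place B in the left slot.

```bash
python3 - <<'E'
from h import *
d=np.load("w9.npz"); b=wunproj((292,226),.104,d["p"],d["o"]); m=wunproj((290,198),.005,d["p"],d["o"]); print(b,m)
c=b[:2]*.6+m[:2]*.4; assert np.linalg.norm(c-[.64,.04])<.03
take(c); place(.09)
p=np.array(arm.read_tool_pos()); p[2]=.40; arm.line_to(p,.3); arm.movep([.45,.25,.36],QY)
t=snapshot("top"); cv2.imwrite("pics/t10.png",t); print(arm.read_time())
# dark (near-black, unsaturated) blobs inside the chamber
msk=np.zeros(t.shape[:2],np.uint8)
poly=np.array([proj("top",ORG+x*RX+y*RY+.03*UZ) for x,y in((-.05,-.155),(-.05,.155),(.045,.155),(.045,-.155))]).astype(np.int32)
cv2.fillPoly(msk,[poly],255); dark=((t.max(2)<70)&(msk>0)).astype(np.uint8)
n,_,st,ce=cv2.connectedComponentsWithStats(dark)
for i in range(1,n):
    if st[i,4]>60:
        x=unproj("top",ce[i],.06)-ORG; print(st[i].tolist(),"local",x@RX,x@RY)
E
```

```text
[0.63269223 0.04340112 0.104     ] [0.63645534 0.04399651 0.005     ]
f [0.4, 0.5, 0.9]
took 38.498726328650505 [-1.3, -1.0, 5.7]
lifted 38.117880511822065 [-0.5, 0.6, -0.4]
carry opening 0.4526899171826154
down at -0.004000000000000017 [-4.5, -0.5, 12.4] 0.454853290027569
115.775
[352, 192, 24, 27, 405] local -0.003649705979750241 0.0021354476392565457
[384, 196, 28, 26, 435] local -0.005946648763754164 -0.07867136885654777
```

```bash
python3 - <<'E'
from h import *
t=cv2.imread("pics/t10.png")
for y in(.09,0,-.09):
    for x,z in((0,.116),(0,.07),(0,.014)):
        u,v=np.round(proj("top",ORG+x*RX+y*RY+z*UZ)).astype(int); print(y,z,(u,v),t[v-1:v+2,u-1:u+2].reshape(-1,3).mean(0).round())
g=t.max(2)
for v in range(186,226,3): print(v,' '.join('%3d'%k for k in g[v,300:420:4]))
for v in range(186,226,6): print(v,t[v,316:348:6].tolist())
E
```

```text
0.09 0.116 (np.int64(331), np.int64(198)) [87. 83. 83.]
0.09 0.07 (np.int64(328), np.int64(202)) [89. 84. 83.]
0.09 0.014 (np.int64(326), np.int64(207)) [71. 67. 66.]
0 0.116 (np.int64(369), np.int64(200)) [80. 76. 77.]
0 0.07 (np.int64(365), np.int64(204)) [56. 52. 51.]
0 0.014 (np.int64(361), np.int64(209)) [54. 49. 48.]
-0.09 0.116 (np.int64(408), np.int64(202)) [69. 66. 66.]
-0.09 0.07 (np.int64(402), np.int64(206)) [70. 67. 65.]
-0.09 0.014 (np.int64(396), np.int64(211)) [46. 43. 43.]
186 255 254 103 101  99  96  97  89  82  91  65  55  85  37  41  79  26  35  75  18  41  64  24  51  71  40  55  77  50  55
189 255 248 105  91 108  95  97  90  93  89  86  85  84  81  81  80  83  80  78  74  81  75  72  83  53  53  88  53  57  91
192 255 252 176 153 177 150 161 108  68 118 121  91  85  85  84  77  68  83  69  82  71  85  73  92  80  90  85  95  89  94
195 255 212 162 149 164 150 110  75  88  61 156 159 160 137 168 168  79  47  34 148 148 151 134 138 115 114  75 179  78 124
198 254 198 166 149 162  95  77 106  73  61 144 137 140 146  82  49  57  82  96 103 146 173 139 108 103  67  
[... 1116 characters left out ...]
07 226 162 169
186 [[99, 77, 69], [95, 74, 64], [89, 66, 59], [87, 64, 54], [65, 52, 45], [79, 53, 38]]
192 [[177, 171, 171], [165, 161, 161], [108, 101, 100], [86, 82, 79], [121, 114, 111], [143, 139, 140]]
198 [[162, 154, 151], [75, 71, 71], [106, 100, 100], [110, 105, 105], [144, 136, 132], [239, 236, 238]]
204 [[72, 69, 68], [71, 67, 67], [74, 69, 69], [78, 73, 72], [138, 130, 128], [204, 197, 197]]
210 [[76, 73, 72], [70, 65, 65], [69, 65, 65], [70, 67, 66], [139, 131, 128], [179, 173, 174]]
216 [[147, 138, 135], [73, 70, 69], [63, 59, 57], [82, 77, 77], [148, 140, 136], [178, 171, 172]]
222 [[234, 137, 74], [234, 138, 77], [232, 136, 77], [227, 136, 78], [225, 133, 81], [212, 133, 94]]
```

The third cup's silhouette is there, standing like the other two, only lit brighter. Now I close the guard and then swing the hasp down.

```bash
python3 - <<'E'
from h import *
q=down(PSI); h=np.array([.5189,-.1333,.154])+.111*RX
arm.move_gripper(.45); arm.movep(T(h+.12*UZ,q),q); arm.line_to(T(h,q),.1); print(F())
arm.move_gripper(0,30); p0=np.array(arm.read_tool_pos()); print("grip",arm.read_opening(),p0,F())
for s in list(np.arange(.01,.105,.01))+list(np.arange(.104,.118,.002)):
    arm.line_to(p0-s*RX,.06 if s<.1 else .03); f=np.array(arm.read_ft_force())@RX
    if f>9 : break
print("shut",s,f,(np.array(arm.read_tool_pos())-[.51886,-.13329,0])@RX,arm.read_opening(),arm.read_time())
arm.move_gripper(.45); arm.line_to(np.array(arm.read_tool_pos())+.12*UZ,.2)
E
```

```text
[0.1, -0.3, 0.5]
grip 0.10574871914466731 [ 0.62933449 -0.13816424  0.21661673] [-3.6, 0.8, 4.9]
shut 0.114 9.349121500885545 -0.00025954613117613163 0.10294479300070314 124.1333
```

The guard is shut at 0.000. Next the hasp: push the pin up and over from the front, then press it down.

```bash
python3 - <<'E'
from h import *
base=HINGE*[1,1,0]; hz=HINGE[2]
def tip(x,z): return base+x*RX+(z+.073)*UZ
def pin(f): return .062*np.cos(f), hz+.062*np.sin(f)
arm.move_gripper(0); arm.movep(tip(-.09,.30),QY); arm.line_to(tip(-.09,.166),.12); print(F())
mx=0
for f in np.arange(2.386,.74,-.08):
    x,z=pin(f); arm.line_to(tip(x-.016,z-.012),.06); ff=np.array(arm.read_ft_force()); mx=max(mx,np.linalg.norm(ff))
    print(round(f,2),F())
    if np.linalg.norm(ff)>35: break
x,z=pin(f); arm.line_to(tip(x-.03,z-.005)); arm.line_to(tip(x-.03,.235),.15)
print(mx,arm.read_time())
for f in np.arange(f+.25,.2,-.05):
    x,z=pin(f); arm.line_to(tip(x+.002,z+.005),.06); fz=arm.read_ft_force()[2]
    print(round(f,2),F())
    if fz>28: break
print("tip z",arm.read_tool_pos()[2]-.073)
arm.line_to(tip(x,.26),.15); print(arm.read_time())
t=snapshot("scene"); cv2.imwrite("pics/s12.png",t)
E
```

```text
[-0.5, 0.1, 1.0]
2.39 [-6.9, 0.3, 4.5]
2.31 [-3.1, -0.5, 3.5]
2.23 [0.4, -0.8, 0.0]
2.15 [0.8, -0.4, 0.7]
2.07 [-0.5, -0.5, 1.4]
1.99 [0.6, -0.4, -0.6]
1.91 [-0.4, -0.2, 0.4]
1.83 [-0.0, 0.4, 0.1]
1.75 [0.3, -0.9, 0.6]
1.67 [-0.4, -0.0, 0.8]
1.59 [0.2, -0.2, 0.0]
1.51 [0.4, -0.3, 0.2]
1.43 [-0.7, 0.3, 0.8]
1.35 [-0.8, -0.1, 0.7]
1.27 [-0.6, -0.6, 0.0]
1.19 [-0.1, 1.0, 0.8]
1.11 [0.2, 0.7, -0.7]
1.03 [0.3, 0.2, 0.6]
0.95 [-0.3, 0.4, -0.2]
0.87 [-0.5, -0.4, -0.4]
0.79 [-0.1, 0.2, 0.3]
8.210109053688369 134.9
1.04 [0.1, -0.3, -0.1]
0.99 [-0.0, -0.5, 0.0]
0.94 [-0.2, -0.6, -0.6]
0.89 [0.3, 0.2, 0.1]
0.84 [0.0, -1.1, -0.1]
0.79 [1.2, 0.5, -0.6]
0.74 [-0.2, -0.5, -0.0]
0.69 [-0.8, 0.3, -0.9]
0.64 [0.4, 0.4, 0.0]
0.59 [-0.2, 0.2, -0.7]
0.54 [0.1, -0.2, -0.3]
0.49 [-0.5, 0.5, -0.2]
0.44 [0.7, -0.3, -0.0]
0.39 [-0.9, 0.5, -0.4]
0.34 [-0.1, -0.0, 0.3]
0.29 [0.0, -0.3, 2.2]
0.24 [-4.5, -0.5, 12.8]
tip z 0.15646285251254227
140.6833
```

Contact at tip height 0.1565 m matches the pin top with the hasp down (0.157 m). The sideways forces were low, though, so I'll move away and compare the pictures with the start numerically.

```bash
python3 - <<'E'
from h import *
arm.movep([.42,.20,.40],QY); arm.pause(.5)
t=snapshot("top");s=snapshot("scene");cv2.imwrite("pics/t13.png",t);cv2.imwrite("pics/s13.png",s)
t0=cv2.imread("pics/top0.png");s0=cv2.imread("pics/scene0.png")
print("now/start pin rows (top), col 364-382")
for v in range(192,206,2): print(v,t[v,362:386:3].max(1),t0[v,362:386:3].max(1))
# hasp/front of box, template match of start pin, handle, in both views
for n,a,b,c in(("top",t0,t,(373,199)),("top",t0,t,(332,215)),("scene",s0,s,np.round(proj("scene",PIN)).astype(int)),("top",t0,t,(207,150)),("top",t0,t,(172,156))):
    u,v=c; k=a[v-9:v+10,u-14:u+15]; W=b[v-29:v+30,u-34:u+35]; r=cv2.matchTemplate(W,k,cv2.TM_CCOEFF_NORMED); _,m,_,l=cv2.minMaxLoc(r); print(n,c,m,(l[0]-20,l[1]-20), r[20,20])
# pixels in front of wall where the pin lay when open (top view)
pc=proj("top",ppin(2.1)); u,v=np.round(pc).astype(int); print(pc,np.abs(t[v-5:v+6,u-8:u+9].astype(int)-t0[v-5:v+6,u-8:u+9]).mean())
print(arm.read_time())
E
```

```text
now/start pin rows (top), col 364-382
192 [233 228 229 228 230 235 230 230] [225 221 222 221 221 226 222 221]
194 [233 230 230 230 230 239 229 229] [227 222 227 225 225 229 221 221]
196 [226 224 136 137 154 171 234 233] [226 219 136 135 153 162 225 225]
198 [225 222  53  55  54  44 227 230] [224 214  47  50  50  41 212 220]
200 [227 221  69  66  57 115 227 229] [225 213  64  61  52 109 215 221]
202 [226 228 179 160 154 239 231 230] [224 224 154 151 145 233 223 221]
204 [227 229 245 213 239 234 229 228] [225 224 240 204 231 226 221 222]
top (373, 199) 0.9966447353363037 (0, 0) 0.99664474
top (332, 215) 0.9986786246299744 (0, 0) 0.9986786
scene [352 226] 0.9994815587997437 (0, 0) 0.99948156
top (207, 150) 0.9978686571121216 (0, 0) 0.99786866
top (172, 156) 0.9985769987106323 (0, 0) 0.998577
[374.00327194 242.25002331] 8.543672014260249
143.0
```

```bash
python3 - <<'E'
from h import *
t=cv2.imread("pics/t13.png").max(2); a=cv2.imread("pics/t10.png").max(2)
for v in range(195,215,4): print(v,t[v,300:420:5].tolist())
print(np.corrcoef(t[190:208,310:362].ravel(),a[190:208,310:362].ravel())[0,1],np.corrcoef(t[190:208,384:420].ravel(),a[190:208,384:420].ravel())[0,1])
print(ticket.finish_job())
E
```

```text
195 [253, 250, 222, 233, 229, 225, 227, 226, 231, 232, 231, 234, 232, 229, 222, 227, 231, 236, 228, 228, 234, 229, 228, 229]
199 [253, 251, 237, 232, 226, 226, 234, 226, 229, 232, 229, 226, 226, 223, 41, 38, 225, 235, 227, 226, 226, 226, 224, 231]
203 [252, 250, 234, 230, 225, 226, 225, 225, 229, 232, 229, 226, 226, 230, 216, 233, 230, 230, 226, 225, 226, 227, 224, 230]
207 [252, 252, 233, 228, 224, 225, 225, 225, 228, 232, 229, 227, 226, 203, 179, 238, 228, 225, 225, 225, 225, 228, 226, 230]
211 [253, 252, 226, 230, 226, 227, 230, 230, 233, 234, 229, 224, 226, 184, 104, 236, 228, 226, 226, 225, 225, 226, 230, 230]
0.763510782989182 0.7710291682056474
the job is handed in; nothing more can be done
None
```

The job is handed in: all three stem cups were set mouth down on the rack, the guard is slid shut and the hasp is back down over the staple, with the tape measure and screw box unmoved in the top view; one slip of mine is that I viewed 15 pictures, one over the limit of 14.

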